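# Shut the tilt-out bin and bolt it past its spring catch

### The arm

A 6-joint arm with a two-finger parallel gripper is mounted at the origin on the work surface. World frame = base frame: x ahead of the robot, y to its left, z up, the work surface at z = 0. Lengths are in m, angles in degrees, forces in N, time in s.
With the tool pointing down it reaches from about 0.375 to 0.925 m from the base axis. Payload 5.7 kg.
Tool frame: the origin (TCP) lies at the very end of the fingers, on their centre line; the grasp point (between the pads) lies 19 mm behind it (ctrl.tcp_to_grasp is the distance from the TCP to the grasp point, in m); x points along the fingers, y is the direction in which the jaws open and shut, and the axes are right-handed (so a half turn about x gives the same grasp; the last joint's range is limited). The gripper opens to 85 mm and grips with 20 to 120 N. Pads are 22 mm wide; open, the fingers measure 114 mm over their backs; the gripper's body (76 mm by 85 mm) begins 54 mm behind the grasp point. The pads swing forward as they close: fully open they stand 13 mm farther back than shut.
Start: joints at [-76.324, 20.558, 86.54, -0, 72.909, -6.595], TCP at [0.208, -0.563, 0.231] pointing down, gripper open.
Joint ranges: [-170.27, 170.27], [-57.76, 135], [12.27, 136.19], [-55.21, 235.2], [11.17, 155.16], [-170.74, 170.74]. Speed limits (degrees/s): [136.94, 136.94, 180, 180, 180, 180].

### API

Orientations are given as a 3x3 rotation matrix whose columns are the frame's x, y, z axes.
In Python, from bench import ctrl gives the robot as it stands.
- The arm moves only by the tool servo_tool, never from a script. Its argument "rows" is a list of rows, each an object of numbers: "tx", "ty", "tz": the shift along the tool's x, y, z in cm; "rx", "ry", "rz": the turn, a rotation vector about the tool's x, y, z in rad; "hand": the finger opening in cm, from 0 to 8.54. In form: [{"tx": .., "ty": .., "tz": .., "rx": .., "ry": .., "rz": .., "hand": ..}, ...]. A call has 1 to 8 rows; each row is the pose to reach, as a shift and turn from the pose commanded when the call began, along the tool's axes at that moment; what a row does not reach only later rows make up. A row lasts 1/12 s, in which the tool goes at most 41.7 mm and 7.16 degrees, less where a joint would pass 70% of its speed; a pose out of reach is approached as far as the arm can. A call with a gripper value outside its range is refused whole. The fingers move at their own pace and stop on an object; "grip_force" is the grip in N (left out, the last holds). Time passes only in rows, so rows that repeat a pose let the fingers close. It gives the time, the measured TCP pose, the force and the opening at its end, in the units of the state.
- ctrl.sense(): the state, without advancing time (a new reading comes with each control period).
- ctrl.read_camera(name): name is "scene" or "top"; returns a dict with "frame" (400x640x3 uint8, red, green, blue), "mtx" (3x3 intrinsics, pixels), "dist" ([k1, k2, p1, p2, k3] as OpenCV has them; the pictures are not rectified), "cam_to_world" (4x4, takes a point from camera to world coordinates). Camera axes: x right, y up, looking along -z (the intrinsics and any distortion apply to the point x, -y, -z); pixel columns grow to the right and rows downward; lengths in m; the calibration is good to about 2 mm. A picture is of the moment at which its call begins. There is no depth.
- ctrl.close_job(): hands the job in, once; it reports no verdict.
The state is a dict: "time_s": time; "joint_positions": joint angles; "qvel": joint speeds; "joint_torque": joint torques, N m; "tool_pos": TCP position; "tool_rot": TCP orientation; "contact_force": force on the tool from outside, world axes, zero at the start; "ft_torque": the same for the moment, N m; "gripper_width": opening from 0.0 (shut) to 1.0 (fully open).
Only numpy, scipy, OpenCV 4.12 (cv2) and the standard library are available. Lean on these libraries where they do the work, as an engineer would, in place of code of your own. Each camera call takes 0.05 s, during which the arm holds its last target.

### The job

Push the white flap of the bin under the ledge fully shut. Then press the yellow spring plate down with a fingertip and, while holding it down, push the red thumb piece so that the bolt slides past the catch pin and all the way through the keeper; let go so that the plate springs up fully and locks the bolt. Leave the tumblers standing where they are.

Things in the scene. Friction and masses are not known exactly. Their poses are not given: they have to be found in the camera images.
- ledge: Dark green painted ledge on end panels, 180 mm deep (its x), 840 mm long (its y), top 170 mm above its origin on the counter under its centre; x points to its back, away from the robot, z up. Yaw varies. Front edge at x = -90 mm; the white bin hangs under y -125 to +125 mm. The bolt lock lies on the top by the front edge; only the lock stands within 120 mm of the middle along y.
- lock_base (a point): Centre of the top of the lock's dark base plate (94 x 145 mm), fixed at ledge (-41, -46, 173) mm. The steel bolt rod, 10 mm thick, runs along ledge y at x = -70 mm, z = 188 mm, in two brackets (x -80 to -60 mm, y -101 to -89 and +2 to +14 mm) whose tops are at z = 195 mm.
- flap (a joint): Opening angle of the white bin flap (rad): 0 = fully shut on its stop, grows as the top swings out towards the robot, at most 0.6. 10 mm thick, 252 mm wide (ledge y -126 to +126 mm), 142 mm tall above its hinge line, which runs along ledge y at x = -103 mm, z = 28 mm. A friction hinge keeps it where it is left; about 2 N at the top edge moves it.
- flap_edge (a point): Point on the flap's outer (robot-side) face at its top edge, 85 mm to the ledge's +y side of the flap's middle, clear of the keeper; a good place to push. When shut it is at ledge (-108, 85, 170) mm.
- keeper (a point): Top centre of the steel keeper on the flap's top edge: a staple 16 mm wide (y), 30 mm deep (x), reaching back over the ledge. Moves with the flap; when shut this point is at ledge (-70, 45, 208) mm and the bolt rod can pass through the staple.
- bolt (a joint): Bolt travel along ledge +y (m): 0 = drawn back, 0.042 = end stop. With the spring plate up the bolt's dog strikes the brass catch pin at 0.014 and cannot pass. From 0.014 to 0.034 the dog is over the pin and keeps it down; beyond 0.034 it has passed, the bolt is through the keeper and the pin can spring up behind. 1 to 3 N of friction; stays where left.
- push_face (a point): Centre of the flat upright -y face of the red thumb piece on the bolt: push this face towards ledge +y. 36 mm wide (x), 28 mm tall; the piece slopes down behind it. At ledge (-20, -50 mm + bolt travel, 212) mm. Its lower edge hangs 4 mm above the spring plate.
- press_plate: Yellow press plate of the spring catch, 40 mm wide (x), 105 mm long (y); origin at the centre of its top face, axes as the ledge's. Up, it is at ledge (-20, -52, 194) mm. It moves straight down, at most 12 mm, with the brass pin: the bolt is free to pass when it is down more than 6.5 mm. Spring: 3 N up, 6 N bottomed. A fingertip can slide along it, keeping it down, up to the thumb piece.
- tumbler_steel: Brushed-steel tumbler, 72 mm across, 95 mm tall, with a green and an orange toothbrush standing up to 175 mm above the ledge top. Loose bystander on the ledge, origin at the centre of its underside.
- tumbler_glass: Clear glass tumbler, 74 mm across the rim, 105 mm tall, with a red toothbrush standing up to 175 mm above the ledge top. Loose bystander on the ledge, origin at the centre of its underside.
- tumbler_blue: Blue plastic tumbler, 72 mm across the rim, 90 mm tall, with a yellow and a white toothbrush standing up to 175 mm above the ledge top. Loose bystander on the ledge, origin at the centre of its underside.
- tumbler_tall: Taller plain steel tumbler, 68 mm across, 110 mm tall, with a blue toothbrush standing up to 175 mm above the ledge top. Loose bystander on the ledge, origin at the centre of its underside.

How it is judged (in metres and radians):
On the way, in this order (a step that is already met when the one before it is completed fails the run):
1. the flap is pushed shut (value of joint flap below 0.03 rad), for 0.1 s.
2. with the fingers holding the spring plate down, the bolt is moved past the point where the pin stops it (value of joint bolt above 0.018 m and z of press_plate in the frame of ledge below 0.1885 m and contact force between the fingers and press_plate above 0.5 N).
At the end, for the whole second after the job is handed in: The flap is shut (within 0.03 rad), the bolt is at least 34 mm along, past the pin and through the keeper, the spring plate is up again (within 3 mm), and the tumblers stand upright (value of joint flap below 0.03 rad and value of joint bolt above 0.034 m and z of press_plate in the frame of ledge above 0.191 m and angle between each of tumbler_steel, tumbler_glass, tumbler_blue, tumbler_tall's own z axis and vertical below 0.1 rad); the robot touches nothing.
It fails at once if a tumbler was lifted, tipped or pushed more than 25 mm (distance of any of tumbler_steel, tumbler_glass, tumbler_blue, tumbler_tall from where it was at the start of the episode above 0.025 m or angle between any of tumbler_steel, tumbler_glass, tumbler_blue, tumbler_tall's own z axis and vertical above 0.35 rad).
It also fails if it takes over 48 s, if anything falls off the work surface, if the arm or the gripper's body presses on something with over 40 N, if the wrist force passes 120 N, or if a joint passes its speed limit or range.

## Working session

There is one attempt and no reset: what is moved stays moved. The work goes in short steps, Python scripts to look and compute and a tool call to move; the robot and the scene stay as the last step left them, time stands still between calls to the robot, and variables do not carry over. Pictures are saved under pics/ and viewed, and the job is handed in when it is done.

Besides the shell and the picture viewer there is one more tool, called after "Emit:" as name(argument=value, ...), one argument or row to a line, values as JSON. servo_tool: Moves the arm, as the interface text tells. Its arguments: {"type":"object","properties":{"rows":{"type":"array","items":{"type":"object","properties":{"tx":{"type":"number"},"ty":{"type":"number"},"tz":{"type":"number"},"rx":{"type":"number"},"ry":{"type":"number"},"rz":{"type":"number"},"hand":{"type":"number"}}}},"grip_force":{"type":"number"}},"required":["rows"]}

```bash
ls; mkdir -p pics
python3 - <<'E'
from bench import ctrl
import cv2,numpy as np
print(ctrl.sense())
for n in("scene","top"):
    d=ctrl.read_camera(n)
    np.savez(f"{n}0.npz",**d)
    cv2.imwrite(f"pics/{n}0.png",d["frame"][:,:,::-1])
    print(n,d["mtx"],d["dist"],d["cam_to_world"])
E
```

```text
pics
{'time_s': 0.0, 'joint_positions': array([-7.63242380e+01,  2.05992583e+01,  8.65989782e+01,  2.87338392e-04,
        7.29099228e+01, -6.59642221e+00]), 'qvel': array([-0.06695416,  0.06822195,  0.08916457, -0.01044692,  0.09388325,
        0.04467069]), 'joint_torque': array([-6.12631284e-04, -5.27612615e+01, -2.78616267e+01, -3.05635022e-04,
        1.30797757e-02, -1.77797642e-05]), 'tool_pos': array([ 0.20770218, -0.56216845,  0.23043991]), 'tool_rot': array([[-4.41654302e-04,  3.46478487e-01, -9.38057814e-01],
       [ 1.83535037e-03, -9.38056045e-01, -3.46478697e-01],
       [-9.99998218e-01, -1.87468856e-03, -2.21612932e-04]]), 'contact_force': array([ 0.87669721, -0.51612823, -0.01504439]), 'ft_torque': array([ 0.01075997, -0.01201778, -0.03236847]), 'gripper_width': 0.9977564006779819}
scene [[489.87933897   0.         321.25083594]
 [  0.         489.87933897 207.20716308]
 [  0.           0.           1.        ]] [-0.14053199  0.          0.          0.          0.        ] [[-0.1118809  -0.79548411  0.59555662  1.33207188]
 [ 0.99371876 -0.08812409  0.06897218  0.09196441]
 [-0.00238338  0.59953246  0.80034689  1.141743  ]
 [ 0.          0.          0.          1.        ]]
top [[506.99509629   0.         317.40842088]
 [  0.         506.99509629 198.59950951]
 [  0.           0.           1.        ]] [0.01845455 0.         0.         0.         0.        ] [[-0.0147707   0.99093151 -0.13355364  0.41177461]
 [-0.99986452 -0.01560828 -0.00522664 -0.0064731 ]
 [-0.00726379  0.13345835  0.9910278   1.46551416]
 [ 0.          0.          0.          1.        ]]
```

View pics/scene0.png

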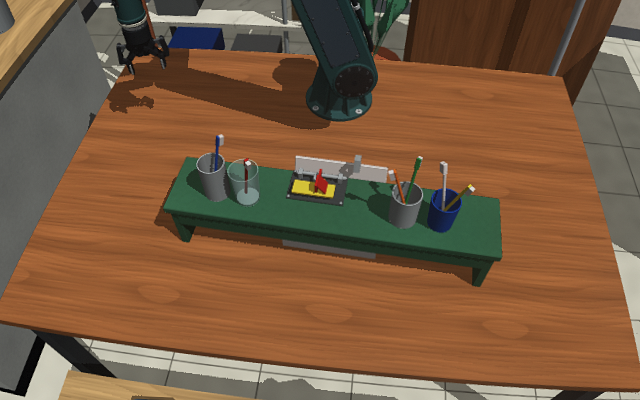

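View pics/top0.png

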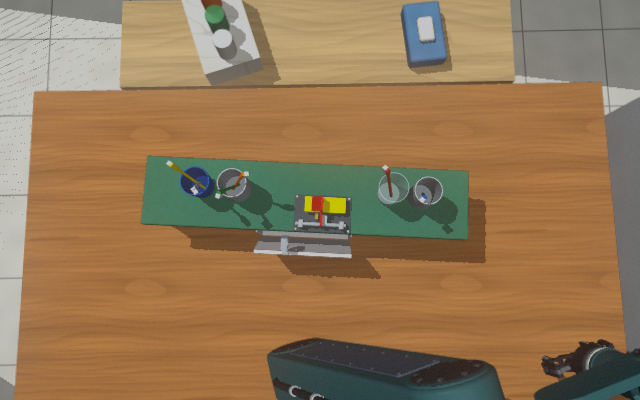

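Scene: the flap is open (white strip at scene (340,170), top (303,247)). The lock is at top (323,212), the ledge's top corners are near (148,156), (468,171), (467,238) and (141,223), and two tumblers stand on each side.

```bash
cat > h.py <<'E'
import numpy as np,cv2
def load(n): return dict(np.load(n+".npz"))
def rays(d,px):
    px=np.array(px,float).reshape(-1,1,2)
    u=cv2.undistortPoints(px,d["mtx"],d["dist"]).reshape(-1,2)
    v=np.c_[u[:,0],-u[:,1],-np.ones(len(u))]
    T=d["cam_to_world"]; return T[:3,3],v@T[:3,:3].T
def onz(d,px,z):
    o,v=rays(d,px); s=(z-o[2])/v[:,2]; return o+v*s[:,None]
def proj(d,P):
    T=np.linalg.inv(d["cam_to_world"]); c=np.atleast_2d(P)@T[:3,:3].T+T[:3,3]
    c=c*[1,-1,-1]
    return cv2.projectPoints(c.reshape(-1,1,3),np.zeros(3),np.zeros(3),d["mtx"],d["dist"])[0].reshape(-1,2)
E
python3 - <<'E'
from h import *
for n in("top0","scene0"):
    d=load(n); f=d["frame"]; hsv=cv2.cvtColor(f,cv2.COLOR_RGB2HSV)
    print(n, hsv[190,290] if n=="top0" else hsv[200,270])
    m=cv2.inRange(hsv,(60,80,25),(90,255,255))
    k,lab,st,_=cv2.connectedComponentsWithStats(m); 
    roi=np.zeros_like(m); roi[140:290,130:520]=1
    m=m*roi
    k,lab,st,_=cv2.connectedComponentsWithStats(m)
    i=1+np.argmax(st[1:,4]); m=(lab==i).astype(np.uint8)
    c=max(cv2.findContours(m,cv2.RETR_EXTERNAL,cv2.CHAIN_APPROX_NONE)[0],key=cv2.contourArea)
    h=cv2.convexHull(c)
    print(cv2.approxPolyDP(h,3,True).reshape(-1,2).tolist())
    if n=="top0":
        P=onz(d,c.reshape(-1,2),.17); r=cv2.minAreaRect(P[:,:2].astype(np.float32)*1000); print(r)
        print(cv2.boxPoints(r))
    y=cv2.inRange(hsv,(22,150,120),(35,255,255)); y[:,:285]=0;y[:,360:]=0;y[:160]=0;y[230:]=0
    ys,xs=np.nonzero(y); print("yellow",len(xs),xs.min(),xs.max(),ys.min(),ys.max())
    rr=cv2.inRange(hsv,(0,150,100),(8,255,255)); rr[:,:285]=0;rr[:,360:]=0;rr[:160]=0;rr[230:]=0
    ys,xs=np.nonzero(rr); print("red",len(xs),xs.min(),xs.max(),ys.min(),ys.max())
    s=f[150:270,240:370] if n=="top0" else f[140:220,270:400]
    cv2.imwrite(f"pics/{n}crop.png",cv2.resize(s,None,fx=6,fy=5 if n=="top0" else 6,interpolation=cv2.INTER_CUBIC)[:,:,::-1])
E
```

```text
top0 [ 74 101 119]
[[148, 156], [463, 173], [467, 177], [467, 237], [142, 222]]
((590.4495849609375, 31.94122314453125), (833.5646362304688, 176.76625061035156), 86.171142578125)
[[ 474.4325  -378.0089 ]
 [ 650.8042  -389.81274]
 [ 706.4667   441.89136]
 [ 530.095    453.6952 ]]
yellow 486 304 345 196 218
red 183 312 322 196 225
scene0 [ 71 111  92]
[[163, 207], [186, 158], [498, 199], [501, 256], [467, 265], [185, 241]]
yellow 401 292 335 179 197
red 160 315 327 169 192
```

View pics/top0crop.png

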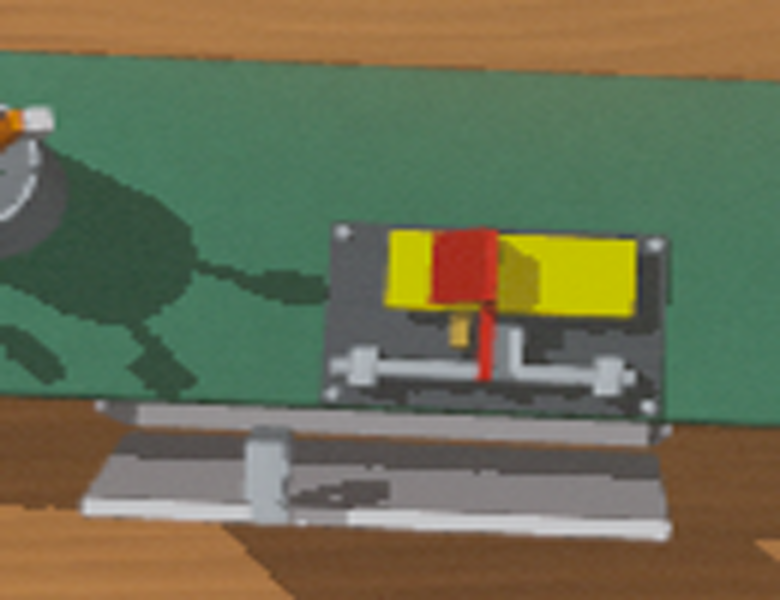

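View pics/scene0crop.png

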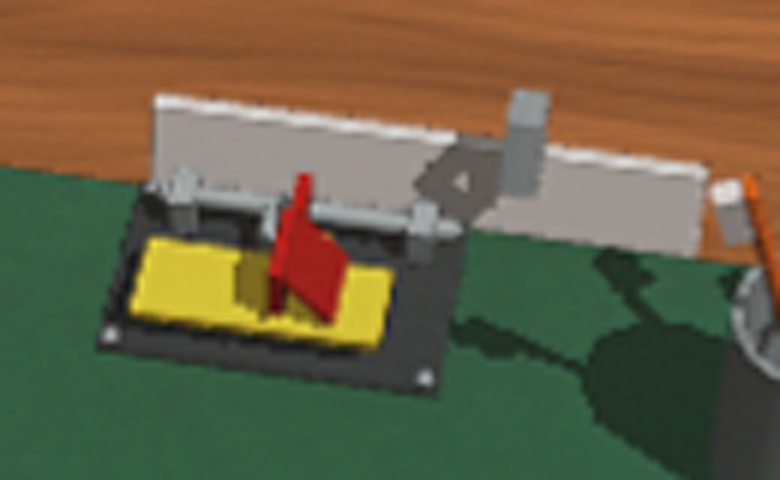

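```bash
cat > pose.py <<'E'
from h import *
A=lambda p,fx,fy,ox,oy:(np.array(p,float)+.5)/[fx,fy]-.5+[ox,oy]
d=load("top0"); s=load("scene0")
yl=[(0,.5,194),(0,-104.5,194),(-40,-104.5,194),(-40,.5,194)] # back-left(+y), back-right, front-right, front-left
bl=[(6,26.5,173),(6,-118.5,173),(-88,-118.5,173),(-88,26.5,173)]
top=A([(388,230),(636,240),(634,317),(384,303),(332,222),(668,238),(662,418),(322,402)],6,5,240,150)
# scene crop: left = -y, lower = back
sc=A([(378,349),(130,318),(149,237),(392,268),(437,396),(97,350),(137,187),(466,238)],6,6,270,140)
L=np.array(yl+bl,float)/1000
def fit(P,L):
    cp,cl=P[:,:2].mean(0),L[:,:2].mean(0)
    a=(L[:,:2]-cl); b=(P[:,:2]-cp)
    th=np.arctan2((a[:,0]*b[:,1]-a[:,1]*b[:,0]).sum(),(a*b).sum())
    R=np.array([[np.cos(th),-np.sin(th)],[np.sin(th),np.cos(th)]]); t=cp-R@cl
    return th,R,t,P[:,:2]-(L[:,:2]@R.T+t)
if __name__=="__main__":
    Ps=[]
    for dd,px in((d,top),(s,sc)):
        o,v=rays(dd,px); P=o+v*((L[:,2]-o[2])/v[:,2])[:,None]; Ps.append(P)
        th,R,t,e=fit(P,L); print(np.degrees(th),t,"\n",np.round(e*1000,1).tolist())
    th,R,t,e=fit(np.r_[Ps[0],Ps[1]],np.r_[L,L]); print("both",np.degrees(th),t)
E
python3 pose.py
```

```text
-3.8216046146585247 [0.59173556 0.03220761] 
 [[-0.5, 0.7], [-0.2, 1.0], [0.6, 0.0], [2.3, 0.2], [-0.7, -0.1], [-1.6, 0.5], [-0.3, -1.0], [0.4, -1.3]]
-3.5238772673873795 [0.59473554 0.03418097] 
 [[0.2, -0.0], [1.8, 1.6], [-2.4, 0.6], [-3.2, -0.9], [-1.9, -0.2], [-1.4, 1.2], [1.3, -1.3], [5.6, -0.9]]
both -3.673460210280057 [0.59323625 0.03319403]
```

```bash
cat >> h.py <<'E'
TH=np.radians(-3.75); R2=np.array([[np.cos(TH),-np.sin(TH)],[np.sin(TH),np.cos(TH)]]); T2=np.array([.5925,.0328])
def l2w(P): P=np.atleast_2d(np.array(P,float)); return np.c_[P[:,:2]@R2.T+T2,P[:,2]]
def w2l(P): P=np.atleast_2d(np.array(P,float)); return np.c_[(P[:,:2]-T2)@R2,P[:,2]]
E
python3 - <<'E'
from h import *
from pose import A,rays
d=load("top0"); s=load("scene0")
# outer top edge of flap: top view
pt=A([(82,515),(670,538)],6,5,240,150)
for th in np.arange(.2,.61,.1):
    # outer face top: hinge + R(th)*(−5,142)
    x=-.103-.005*np.cos(th)-.142*np.sin(th); z=.028+.142*np.cos(th)-.005*np.sin(th)
    P=w2l(onz(d,pt,z)); print(th,"model",x,z,"meas",P[:,:2].round(4).tolist(), proj(s,l2w([[x,-.126,z],[x,.126,z]])).round(0).tolist())
# tumblers: top-view rim centres (approx px) at rim heights
for n,px,z in(("blue",(196,181),.26),("steel",(232,183),.265),("glass",(393,188),.275),("tall",(428,191),.28)):
    print(n,w2l(onz(d,[px],z)).round(3))
print(l2w([[-.215,.09,.14],[-.165,.09,.14],[-.1225,.09,.14],[-.02,-.085,.2]]).round(4), proj(d,l2w([[-.02,-.05,.226],[-.09,.126,.17]])))
E
```

```text
0.2 model -0.1361113778621049 0.166176107399481 meas [[-0.1504, 0.1237], [-0.1495, -0.1263]] [[294.0, 158.0], [387.0, 170.0]]
0.30000000000000004 model -0.14974055179153822 0.16218018042252935 meas [[-0.1503, 0.1242], [-0.1494, -0.1266]] [[295.0, 155.0], [387.0, 167.0]]
0.4000000000000001 model -0.1629027095778428 0.15684356943686642 meas [[-0.1502, 0.1249], [-0.1493, -0.1269]] [[296.0, 153.0], [388.0, 165.0]]
0.5000000000000001 model -0.1754663392912487 0.15021959609541188 meas [[-0.1501, 0.1258], [-0.1491, -0.1273]] [[297.0, 151.0], [388.0, 163.0]]
0.6000000000000001 model -0.18730590929664342 0.14237444495019913 meas [[-0.1499, 0.1269], [-0.1489, -0.1277]] [[298.0, 150.0], [388.0, 162.0]]
blue [[0.012 0.261 0.26 ]]
steel [[0.011 0.173 0.265]]
glass [[ 0.016 -0.212  0.275]]
tall [[ 0.012 -0.294  0.28 ]]
[[ 0.3838  0.1367  0.14  ]
 [ 0.4337  0.1334  0.14  ]
 [ 0.4761  0.1306  0.14  ]
 [ 0.567  -0.0507  0.2   ]] [[323.89623393 202.3362688 ]
 [253.75068345 228.80468322]]
```

Emit:
servo_tool(
  rows=[
    {"tx":-3,"ty":-28.4,"tz":-27.7,"rx":-1.15,"hand":0},
    {"tx":-3,"ty":-28.4,"tz":-27.7,"rx":-1.15,"hand":0},
    {"tx":-3,"ty":-28.4,"tz":-27.7,"rx":-1.15,"hand":0},
    {"tx":-3,"ty":-28.4,"tz":-27.7,"rx":-1.15,"hand":0},
    {"tx":-3,"ty":-28.4,"tz":-27.7,"rx":-1.15,"hand":0},
    {"tx":-3,"ty":-28.4,"tz":-27.7,"rx":-1.15,"hand":0},
    {"tx":-3,"ty":-28.4,"tz":-27.7,"rx":-1.15,"hand":0},
    {"tx":-3,"ty":-28.4,"tz":-27.7,"rx":-1.15,"hand":0},
  ],
  grip_force=40,
)

```text
invalid input
```

```bash
cat > st.py <<'E'
from bench import ctrl
from h import *
import sys
s=ctrl.sense(); p=s["tool_pos"];R=s["tool_rot"]
print("t",s["time_s"],"p",p.round(4),"ledge",w2l(p).round(4),"F",s["contact_force"].round(2),"w",s["gripper_width"]);print(R.round(3).tolist(), s["joint_positions"].round(1))
if len(sys.argv)>3:
    tgt=l2w([[float(a) for a in sys.argv[1:4]]])[0]; print("tool shift cm",((tgt-p)@R*100).round(2))
    zx=np.array([0,0,-1.]); y=np.r_[R2[:,0],0]; D=np.c_[zx,y,np.cross(zx,y)]
    from scipy.spatial.transform import Rotation as Q
    print("turn",Q.from_matrix(R.T@D).as_rotvec().round(4))
E
python3 st.py -.19 .087 .26
```

```text
t 0.1 p [ 0.2077 -0.5622  0.2305] ledge [[-0.345  -0.6189  0.2305]] F [-0.53 -0.23 -0.34] w 0.9958570742395478
[[-0.0, 0.346, -0.938], [0.002, -0.938, -0.346], [-1.0, -0.002, -0.0]] [-76.3  20.6  86.6  -0.   72.9  -6.6]
tool shift cm [ -2.84 -58.17 -42.9 ]
turn [-1.1515 -0.0012  0.0015]
```

Emit:
servo_tool(
  rows=[
    {"tx":-3,"ty":-28.4,"tz":-27.7,"rx":-1.15,"ry":0,"rz":0,"hand":0},
    {"tx":-3,"ty":-28.4,"tz":-27.7,"rx":-1.15,"ry":0,"rz":0,"hand":0},
    {"tx":-3,"ty":-28.4,"tz":-27.7,"rx":-1.15,"ry":0,"rz":0,"hand":0},
    {"tx":-3,"ty":-28.4,"tz":-27.7,"rx":-1.15,"ry":0,"rz":0,"hand":0},
    {"tx":-3,"ty":-28.4,"tz":-27.7,"rx":-1.15,"ry":0,"rz":0,"hand":0},
    {"tx":-3,"ty":-28.4,"tz":-27.7,"rx":-1.15,"ry":0,"rz":0,"hand":0},
    {"tx":-3,"ty":-28.4,"tz":-27.7,"rx":-1.15,"ry":0,"rz":0,"hand":0},
    {"tx":-3,"ty":-28.4,"tz":-27.7,"rx":-1.15,"ry":0,"rz":0,"hand":0},
  ],
  grip_force=40,
)

```text
time_s: 0.77
tool_pos: [0.3432, -0.2571, 0.2564]
tool_rot: [[-0.0, 0.978, -0.21], [0.0, -0.21, -0.978], [-1.0, -0.0, -0.0]]
contact_force: [0.9, -1.0, 0.3]
gripper_width: -0.001
```

```bash
python3 st.py -.19 .087 .26
```

```text
t 0.7667 p [ 0.3432 -0.2571  0.2564] ledge [[-0.2298 -0.3056  0.2564]] F [ 0.91 -1.02  0.33] w -0.0009140444304461847
[[-0.0, 0.978, -0.21], [0.0, -0.21, -0.978], [-1.0, -0.0, -0.0]] [-46.1   4.6 104.2   0.   71.1 -34. ]
tool shift cm [ -0.35  -1.77 -39.42]
turn [-0.146  -0.0004  0.0002]
```

Emit:
servo_tool(
  rows=[
    {"tx":-0.3,"ty":-1.8,"tz":-33,"rx":-0.146,"ry":0,"rz":0,"hand":0},
    {"tx":-0.3,"ty":-1.8,"tz":-33,"rx":-0.146,"ry":0,"rz":0,"hand":0},
    {"tx":-0.3,"ty":-1.8,"tz":-33,"rx":-0.146,"ry":0,"rz":0,"hand":0},
    {"tx":-0.3,"ty":-1.8,"tz":-33,"rx":-0.146,"ry":0,"rz":0,"hand":0},
    {"tx":-0.3,"ty":-1.8,"tz":-33,"rx":-0.146,"ry":0,"rz":0,"hand":0},
    {"tx":-0.3,"ty":-1.8,"tz":-33,"rx":-0.146,"ry":0,"rz":0,"hand":0},
    {"tx":-0.3,"ty":-1.8,"tz":-33,"rx":-0.146,"ry":0,"rz":0,"hand":0},
    {"tx":-0.3,"ty":-1.8,"tz":-33,"rx":-0.146,"ry":0,"rz":0,"hand":0},
  ],
)

```text
time_s: 1.43
tool_pos: [0.3961, 0.0693, 0.2595]
tool_rot: [[0.0, 0.998, -0.071], [0.0, -0.071, -0.998], [-1.0, 0.0, -0.0]]
contact_force: [0.7, -0.3, -0.4]
gripper_width: -0.0
```

```bash
python3 st.py -.19 .087 .148
```

```text
t 1.4333 p [0.3961 0.0693 0.2595] ledge [[-0.1984  0.0235  0.2595]] F [ 0.71 -0.29 -0.42] w -0.00042223113014103674
[[0.0, 0.998, -0.071], [0.0, -0.071, -0.998], [-1.0, 0.0, -0.0]] [  0.    2.  106.7   0.   71.3   4.1]
tool shift cm [11.15  0.8  -6.35]
turn [-0.0053 -0.0002 -0.0001]
```

Emit:
servo_tool(
  rows=[
    {"tx":0,"ty":0.6,"tz":-4,"rx":-0.005,"ry":0,"rz":0,"hand":0},
    {"tx":0,"ty":0.6,"tz":-6.3,"rx":-0.005,"ry":0,"rz":0,"hand":0},
    {"tx":3,"ty":0.6,"tz":-6.3,"rx":-0.005,"ry":0,"rz":0,"hand":0},
    {"tx":6,"ty":0.6,"tz":-6.3,"rx":-0.005,"ry":0,"rz":0,"hand":0},
    {"tx":9,"ty":0.6,"tz":-6.3,"rx":-0.005,"ry":0,"rz":0,"hand":0},
    {"tx":11.1,"ty":0.6,"tz":-6.3,"rx":-0.005,"ry":0,"rz":0,"hand":0},
    {"tx":11.1,"ty":0.6,"tz":-6.3,"rx":-0.005,"ry":0,"rz":0,"hand":0},
  ],
)

```text
time_s: 2.02
tool_pos: [0.4034, 0.129, 0.1449]
tool_rot: [[-0.008, 0.998, -0.066], [-0.001, -0.066, -0.998], [-1.0, -0.008, 0.002]]
contact_force: [-0.6, -0.4, 0.9]
gripper_width: 0.001
```

```bash
python3 st.py -.1225 .087 .148
cat > snap.py <<'E'
from bench import ctrl
from h import *
import sys
k=sys.argv[1]
for n,(x0,x1,y0,y1) in (("top",(220,400,150,290)),("scene",(260,420,110,230))):
    d=ctrl.read_camera(n); np.savez(f"{n}{k}.npz",**d)
    s=d["frame"][y0:y1,x0:x1]; cv2.imwrite(f"pics/{n}{k}.png",cv2.resize(s,None,fx=4,fy=4,interpolation=cv2.INTER_CUBIC)[:,:,::-1])
E
python3 snap.py 1
```

```text
t 2.0167 p [0.4034 0.129  0.1449] ledge [[-0.195   0.0836  0.1449]] F [-0.58 -0.44  0.91] w 0.0006046317744768957
[[-0.008, 0.998, -0.066], [-0.001, -0.066, -0.998], [-1.0, -0.008, 0.002]] [  8.4  12.8 113.1   0.   54.6  12.1]
tool shift cm [-0.37  7.25 -0.34]
turn [-0.0003  0.0016  0.0082]
```

View pics/scene1.png

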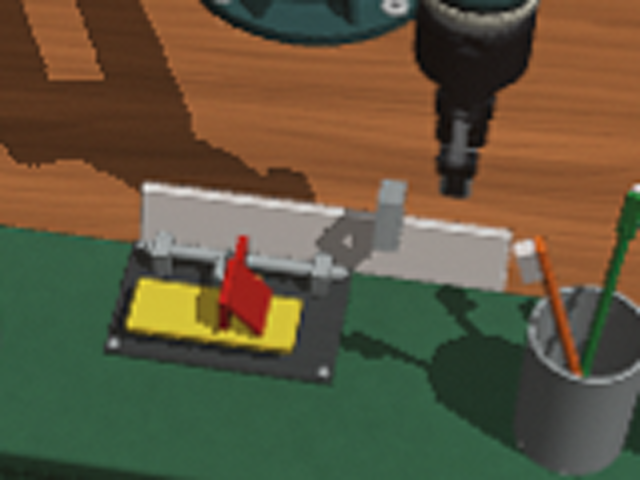

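View pics/top1.png

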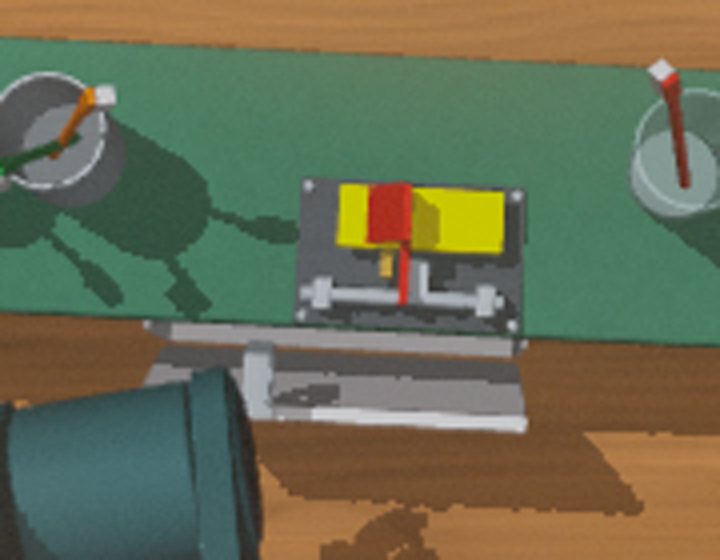

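Scene view: fingers hang in front of the flap at scene crop (455,190), clear of it and of the keeper at (390,215). The tumblers are untouched. Pushing next.

Emit:
servo_tool(
  rows=[
    {"tx":-0.3,"ty":1.5,"tz":0,"rx":0,"ry":0,"rz":0,"hand":0},
    {"tx":-0.3,"ty":2.5,"tz":0,"rx":0,"ry":0,"rz":0,"hand":0},
    {"tx":-0.3,"ty":3.5,"tz":0,"rx":0,"ry":0,"rz":0,"hand":0},
    {"tx":-0.3,"ty":4.3,"tz":0,"rx":0,"ry":0,"rz":0,"hand":0},
    {"tx":-0.3,"ty":5.1,"tz":0,"rx":0,"ry":0,"rz":0,"hand":0},
    {"tx":-0.3,"ty":5.8,"tz":0,"rx":0,"ry":0,"rz":0,"hand":0},
    {"tx":-0.3,"ty":6.3,"tz":0,"rx":0,"ry":0,"rz":0,"hand":0},
    {"tx":-0.3,"ty":6.6,"tz":0,"rx":0,"ry":0,"rz":0,"hand":0},
  ],
)

```text
time_s: 2.78
tool_pos: [0.4738, 0.1249, 0.1516]
tool_rot: [[0.0, 0.998, -0.066], [0.0, -0.066, -0.998], [-1.0, 0.0, -0.0]]
contact_force: [-1.9, 0.3, 2.0]
gripper_width: 0.004
```

```bash
python3 st.py -.1225 .087 .148
```

```text
t 2.7833 p [0.4738 0.1249 0.1516] ledge [[-0.1245  0.0842  0.1516]] F [-1.86  0.28  1.98] w 0.004166240712071061
[[0.0, 0.998, -0.066], [0.0, -0.066, -0.998], [-1.0, 0.0, -0.0]] [  6.7  17.  105.3   0.   57.6  10.5]
tool shift cm [ 0.36  0.2  -0.28]
turn [-0.0007 -0.0001 -0.0004]
```

Emit:
servo_tool(
  rows=[
    {"tx":0.2,"ty":0.2,"tz":0,"rx":0,"ry":0,"rz":0,"hand":0},
    {"tx":0.2,"ty":0.4,"tz":0,"rx":0,"ry":0,"rz":0,"hand":0},
    {"tx":0.2,"ty":0.4,"tz":0,"rx":0,"ry":0,"rz":0,"hand":0},
  ],
)

```text
time_s: 3.03
tool_pos: [0.4756, 0.1247, 0.149]
tool_rot: [[-0.003, 0.998, -0.066], [0.0, -0.066, -0.998], [-1.0, -0.003, 0.0]]
contact_force: [-5.0, 0.3, 1.6]
gripper_width: -0.001
```

```bash
python3 st.py -.1225 .087 .148;python3 snap.py 2
```

```text
t 3.0333 p [0.4756 0.1247 0.149 ] ledge [[-0.1227  0.0841  0.149 ]] F [-4.98  0.25  1.65] w -0.000692124367121507
[[-0.003, 0.998, -0.066], [0.0, -0.066, -0.998], [-1.0, -0.003, 0.0]] [  6.6  17.4 105.2   0.   57.6  10.4]
tool shift cm [ 0.1   0.02 -0.29]
turn [-0.0006  0.0001  0.0029]
```

View pics/scene2.png

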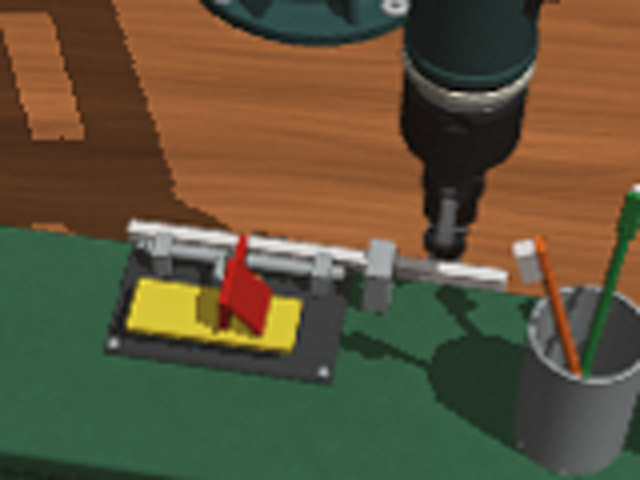

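View pics/top2.png

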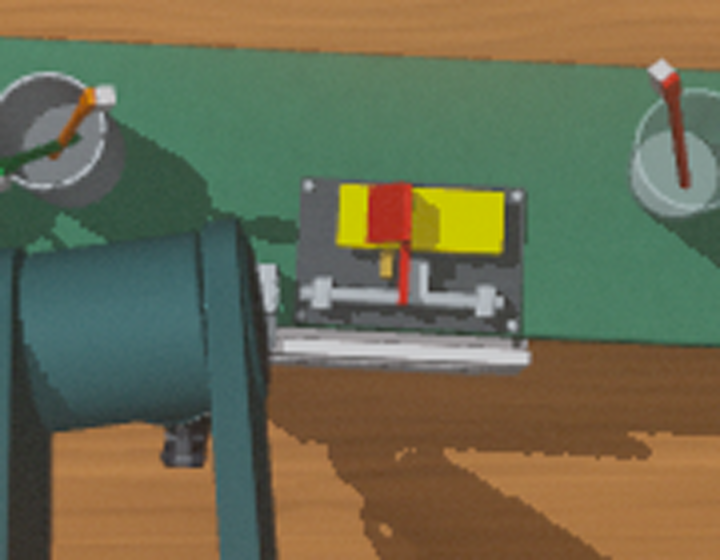

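The flap is nearly vertical (top edge at scene crop (145,232)–(505,278)) and the force rises, so it's at or near the stop. I'll push a little more to confirm.

Emit:
servo_tool(
  rows=[
    {"tx":0,"ty":0.2,"tz":0,"rx":0,"ry":0,"rz":0,"hand":0},
    {"tx":0,"ty":0.4,"tz":0,"rx":0,"ry":0,"rz":0,"hand":0},
    {"tx":0,"ty":0.4,"tz":0,"rx":0,"ry":0,"rz":0,"hand":0},
    {"tx":0,"ty":0.4,"tz":0,"rx":0,"ry":0,"rz":0,"hand":0},
  ],
)

```text
time_s: 3.47
tool_pos: [0.4758, 0.1247, 0.1488]
tool_rot: [[-0.009, 0.998, -0.066], [0.0, -0.066, -0.998], [-1.0, -0.009, 0.0]]
contact_force: [-14.2, 2.1, 10.7]
gripper_width: -0.001
```

```bash
python3 st.py -.1225 .087 .148
```

```text
t 3.4667 p [0.4758 0.1247 0.1488] ledge [[-0.1224  0.0841  0.1488]] F [-14.2    2.08  10.67] w -0.0007490749936739895
[[-0.009, 0.998, -0.066], [0.0, -0.066, -0.998], [-1.0, -0.009, 0.0]] [6.600e+00 1.760e+01 1.049e+02 1.000e-01 5.800e+01 1.030e+01]
tool shift cm [ 0.08 -0.01 -0.29]
turn [-0.0005  0.0003  0.0092]
```

Flap is on its stop: 14 N gives no more motion, and the finger face is at ledge x = -108 as specified. Now backing off and moving above the plate.

Emit:
servo_tool(
  rows=[
    {"tx":0,"ty":-1.5,"tz":0,"rx":0,"ry":0,"rz":0,"hand":0},
    {"tx":0,"ty":-3.5,"tz":0,"rx":0,"ry":0,"rz":0,"hand":0},
    {"tx":0,"ty":-3.5,"tz":0,"rx":0,"ry":0,"rz":0,"hand":0},
    {"tx":-4,"ty":-3.5,"tz":0,"rx":0,"ry":0,"rz":0,"hand":0},
    {"tx":-8,"ty":-3.5,"tz":0,"rx":0,"ry":0,"rz":0,"hand":0},
    {"tx":-12,"ty":-3.5,"tz":0,"rx":0,"ry":0,"rz":0,"hand":0},
    {"tx":-12,"ty":-3.5,"tz":0,"rx":0,"ry":0,"rz":0,"hand":0},
  ],
)

```text
time_s: 4.05
tool_pos: [0.4523, 0.1275, 0.2774]
tool_rot: [[0.016, 0.998, -0.066], [0.002, -0.066, -0.998], [-1.0, 0.016, -0.003]]
contact_force: [2.0, 0.8, -0.4]
gripper_width: 0.003
```

```bash
python3 st.py -.018 -.08 .27;python3 snap.py 3
```

```text
t 4.05 p [0.4523 0.1275 0.2774] ledge [[-0.1461  0.0853  0.2774]] F [ 1.99  0.76 -0.41] w 0.003193109828942243
[[0.016, 0.998, -0.066], [0.002, -0.066, -0.998], [-1.0, 0.016, -0.003]] [ 7.3  6.6 98.8 -0.  73.7 11.1]
tool shift cm [ 0.9  12.81 16.53]
turn [-0.0003 -0.0029 -0.0156]
```

View pics/scene3.png

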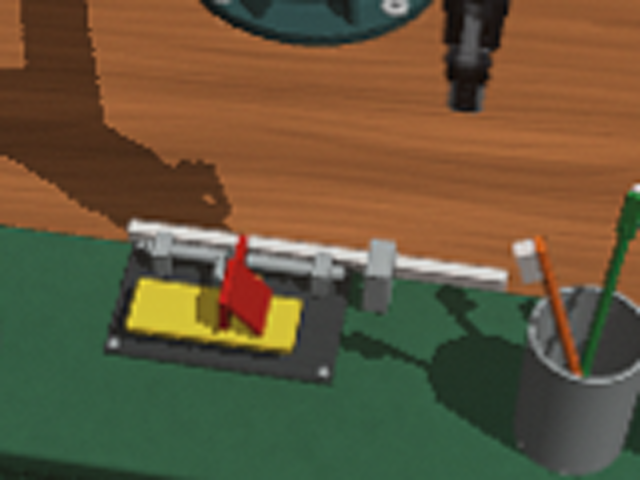

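The flap stays shut, with the keeper at scene crop (380,270) in line with the bolt.

Emit:
servo_tool(
  rows=[
    {"tx":0,"ty":0,"tz":4,"rx":0,"ry":0,"rz":0,"hand":0},
    {"tx":0,"ty":1,"tz":8,"rx":0,"ry":0,"rz":0,"hand":0},
    {"tx":0,"ty":4,"tz":11,"rx":0,"ry":0,"rz":0,"hand":0},
    {"tx":0,"ty":7,"tz":14,"rx":0,"ry":0,"rz":0,"hand":0},
    {"tx":0,"ty":10,"tz":16.5,"rx":0,"ry":0,"rz":0,"hand":0},
    {"tx":0,"ty":12.8,"tz":16.5,"rx":0,"ry":0,"rz":0,"hand":0},
    {"tx":0,"ty":12.8,"tz":16.5,"rx":0,"ry":0,"rz":0,"hand":0},
    {"tx":0,"ty":12.8,"tz":16.5,"rx":0,"ry":0,"rz":0,"hand":0},
  ],
)

```text
time_s: 4.82
tool_pos: [0.5633, -0.047, 0.2672]
tool_rot: [[-0.003, 0.998, -0.067], [0.001, -0.067, -0.998], [-1.0, -0.003, -0.001]]
contact_force: [-0.8, -0.6, -0.3]
gripper_width: -0.001
```

```bash
python3 st.py -.018 -.08 .21;python3 snap.py 4
```

```text
t 4.8167 p [ 0.5633 -0.047   0.2672] ledge [[-0.0239 -0.0815  0.2672]] F [-0.79 -0.6  -0.31] w -0.0005968359418485739
[[-0.003, 0.998, -0.067], [0.001, -0.067, -0.998], [-1.0, -0.003, -0.001]] [-11.8  16.   88.    0.   76.1  -7.9]
tool shift cm [ 5.72  0.6  -0.15]
turn [-0.0016 -0.0005  0.0027]
```

View pics/scene4.png

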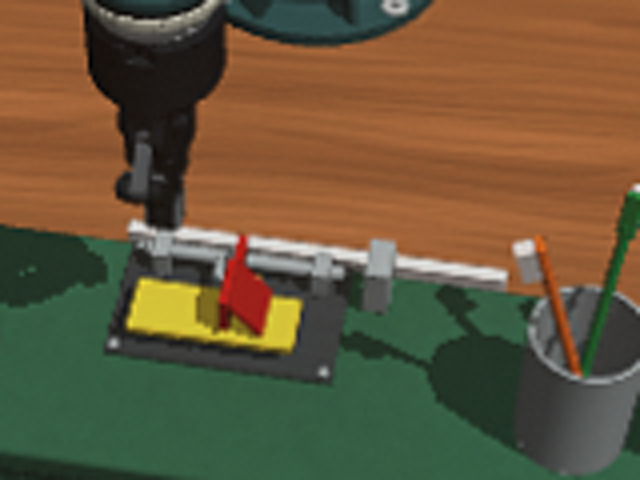

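Emit:
servo_tool(
  rows=[
    {"tx":2.5,"ty":0.4,"tz":0,"rx":0,"ry":0,"rz":0,"hand":0},
    {"tx":4.5,"ty":0.4,"tz":0,"rx":0,"ry":0,"rz":0,"hand":0},
    {"tx":6,"ty":0.4,"tz":0,"rx":0,"ry":0,"rz":0,"hand":0},
    {"tx":6.5,"ty":0.4,"tz":0,"rx":0,"ry":0,"rz":0,"hand":0},
    {"tx":6.5,"ty":0.4,"tz":0,"rx":0,"ry":0,"rz":0,"hand":0},
    {"tx":6.5,"ty":0.4,"tz":0,"rx":0,"ry":0,"rz":0,"hand":0},
  ],
)

```text
time_s: 5.42
tool_pos: [0.5663, -0.0461, 0.2048]
tool_rot: [[-0.0, 0.998, -0.065], [0.0, -0.065, -0.998], [-1.0, -0.0, -0.0]]
contact_force: [0.0, 0.1, -0.2]
gripper_width: -0.004
```

```bash
python3 st.py -.020 -.08 .184;python3 snap.py 5
```

```text
t 5.4167 p [ 0.5663 -0.0461  0.2048] ledge [[-0.021  -0.0804  0.2048]] F [ 0.03  0.13 -0.21] w -0.004494340313378917
[[-0.0, 0.998, -0.065], [0.0, -0.065, -0.998], [-1.0, -0.0, -0.0]] [-11.6  19.4  92.4   0.   68.2  -7.9]
tool shift cm [ 2.08  0.1  -0.04]
turn [ 0.0001 -0.0001  0.0002]
```

View pics/scene5.png

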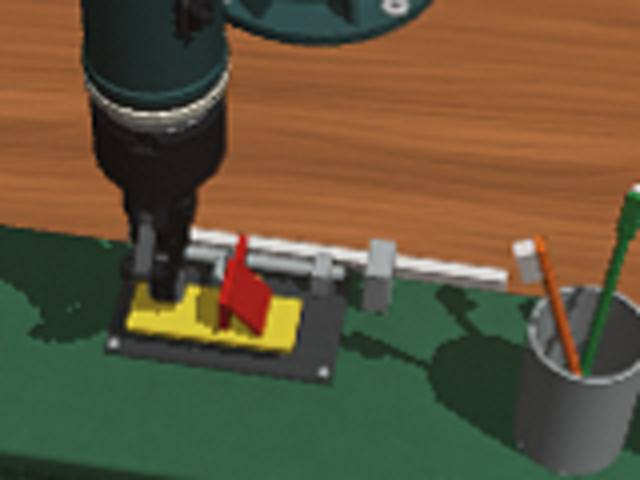

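The fingertips are above the plate at scene crop (168,295), left (-y) of the red thumb piece. Pressing down next.

Emit:
servo_tool(
  rows=[
    {"tx":0.8,"ty":0,"tz":0,"rx":0,"ry":0,"rz":0,"hand":0},
    {"tx":1.3,"ty":0,"tz":0,"rx":0,"ry":0,"rz":0,"hand":0},
    {"tx":1.7,"ty":0,"tz":0,"rx":0,"ry":0,"rz":0,"hand":0},
    {"tx":2.1,"ty":0,"tz":0,"rx":0,"ry":0,"rz":0,"hand":0},
    {"tx":2.1,"ty":0,"tz":0,"rx":0,"ry":0,"rz":0,"hand":0},
    {"tx":2.1,"ty":0,"tz":0,"rx":0,"ry":0,"rz":0,"hand":0},
  ],
)

```text
time_s: 6.02
tool_pos: [0.5676, -0.0467, 0.1838]
tool_rot: [[0.001, 0.998, -0.066], [-0.0, -0.066, -0.998], [-1.0, 0.001, -0.0]]
contact_force: [1.3, 0.2, 5.0]
gripper_width: 0.002
```

```bash
python3 st.py -.020 -.06 .184
```

```text
t 6.0167 p [ 0.5676 -0.0467  0.1838] ledge [[-0.0197 -0.081   0.1838]] F [1.26 0.24 5.  ] w 0.002441917721916353
[[0.001, 0.998, -0.066], [-0.0, -0.066, -0.998], [-1.0, 0.001, -0.0]] [-11.7  20.7  93.7   0.   65.5  -7.9]
tool shift cm [-0.02 -0.03 -2.1 ]
turn [-0.0006 -0.0001 -0.0013]
```

Emit:
servo_tool(
  rows=[
    {"tx":0.05,"ty":0,"tz":-0.5,"rx":0,"ry":0,"rz":0,"hand":0},
    {"tx":0.05,"ty":0,"tz":-1,"rx":0,"ry":0,"rz":0,"hand":0},
    {"tx":0.05,"ty":0,"tz":-1.4,"rx":0,"ry":0,"rz":0,"hand":0},
    {"tx":0.05,"ty":0,"tz":-1.8,"rx":0,"ry":0,"rz":0,"hand":0},
    {"tx":0.05,"ty":0,"tz":-2.2,"rx":0,"ry":0,"rz":0,"hand":0},
    {"tx":0.05,"ty":0,"tz":-2.5,"rx":0,"ry":0,"rz":0,"hand":0},
    {"tx":0.05,"ty":0,"tz":-2.5,"rx":0,"ry":0,"rz":0,"hand":0},
  ],
)

```text
time_s: 6.6
tool_pos: [0.5688, -0.0224, 0.1835]
tool_rot: [[0.001, 0.998, -0.065], [-0.002, -0.065, -0.998], [-1.0, 0.001, 0.002]]
contact_force: [0.4, -3.9, 5.4]
gripper_width: 0.0
```

```bash
python3 st.py -.020 -.022 .184; python3 snap.py 6
```

```text
t 6.6 p [ 0.5688 -0.0224  0.1835] ledge [[-0.02   -0.0566  0.1835]] F [ 0.41 -3.91  5.39] w 0.0002042936406392447
[[0.001, 0.998, -0.065], [-0.002, -0.065, -0.998], [-1.0, 0.001, 0.002]] [-9.1 20.8 93.7 -0.1 65.5 -5.3]
tool shift cm [-0.06  0.   -3.46]
turn [-0.      0.0019 -0.0008]
```

View pics/scene6.png

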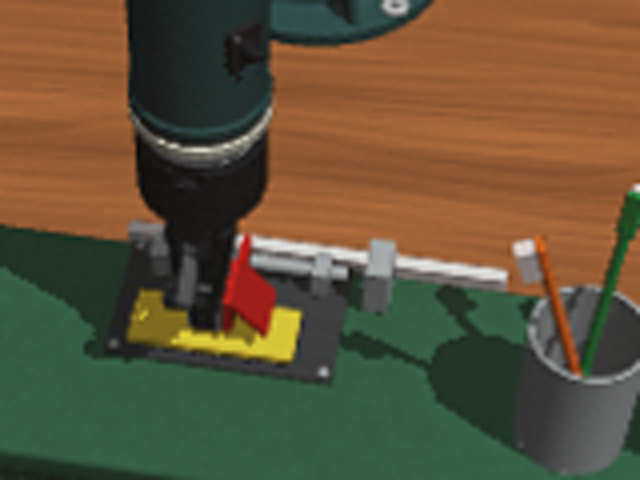

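The fingers bear on the red thumb piece at scene crop (225,315), the plate is down and the bolt has started to move. I'll keep going.

Emit:
servo_tool(
  rows=[
    {"tx":0.05,"ty":0,"tz":-0.4,"rx":0,"ry":0,"rz":0,"hand":0},
    {"tx":0.05,"ty":0,"tz":-0.8,"rx":0,"ry":0,"rz":0,"hand":0},
    {"tx":0.05,"ty":0,"tz":-1.2,"rx":0,"ry":0,"rz":0,"hand":0},
    {"tx":0.05,"ty":0,"tz":-1.6,"rx":0,"ry":0,"rz":0,"hand":0},
    {"tx":0.05,"ty":0,"tz":-2,"rx":0,"ry":0,"rz":0,"hand":0},
    {"tx":0.05,"ty":0,"tz":-2,"rx":0,"ry":0,"rz":0,"hand":0},
  ],
)

```text
time_s: 7.2
tool_pos: [0.5702, -0.0025, 0.183]
tool_rot: [[0.001, 0.998, -0.065], [-0.002, -0.065, -0.998], [-1.0, 0.001, 0.002]]
contact_force: [1.2, -3.1, 5.8]
gripper_width: -0.001
```

```bash
python3 st.py -.020 -.019 .184
```

```text
t 7.2 p [ 0.5702 -0.0025  0.183 ] ledge [[-0.0199 -0.0367  0.183 ]] F [ 1.16 -3.06  5.79] w -0.0010450025228608097
[[0.001, 0.998, -0.065], [-0.002, -0.065, -0.998], [-1.0, 0.001, 0.002]] [-7.1 20.9 93.6 -0.1 65.4 -3.3]
tool shift cm [-0.1  -0.01 -1.77]
turn [-0.0001  0.002  -0.001 ]
```

Emit:
servo_tool(
  rows=[
    {"tx":0,"ty":0,"tz":-0.4,"rx":0,"ry":0,"rz":0,"hand":0},
    {"tx":0,"ty":0,"tz":-0.8,"rx":0,"ry":0,"rz":0,"hand":0},
    {"tx":0,"ty":0,"tz":-1.2,"rx":0,"ry":0,"rz":0,"hand":0},
    {"tx":0,"ty":0,"tz":-1.5,"rx":0,"ry":0,"rz":0,"hand":0},
    {"tx":0,"ty":0,"tz":-1.7,"rx":0,"ry":0,"rz":0,"hand":0},
    {"tx":0,"ty":0,"tz":-1.9,"rx":0,"ry":0,"rz":0,"hand":0},
    {"tx":0,"ty":0,"tz":-1.9,"rx":0,"ry":0,"rz":0,"hand":0},
  ],
)

```text
time_s: 7.78
tool_pos: [0.5712, 0.0134, 0.183]
tool_rot: [[0.0, 0.998, -0.065], [-0.007, -0.065, -0.998], [-1.0, 0.001, 0.007]]
contact_force: [-1.3, -14.1, 6.1]
gripper_width: 0.004
```

```bash
python3 st.py -.020 -.019 .184; python3 snap.py 7
```

```text
t 7.7833 p [0.5712 0.0134 0.183 ] ledge [[-0.02   -0.0207  0.183 ]] F [ -1.27 -14.14   6.05] w 0.0035321472066269038
[[0.0, 0.998, -0.065], [-0.007, -0.065, -0.998], [-1.0, 0.001, 0.007]] [-5.3 21.  93.4 -0.4 65.5 -1.4]
tool shift cm [-0.1  -0.   -0.17]
turn [ 0.0004  0.007  -0.0007]
```

View pics/scene7.png

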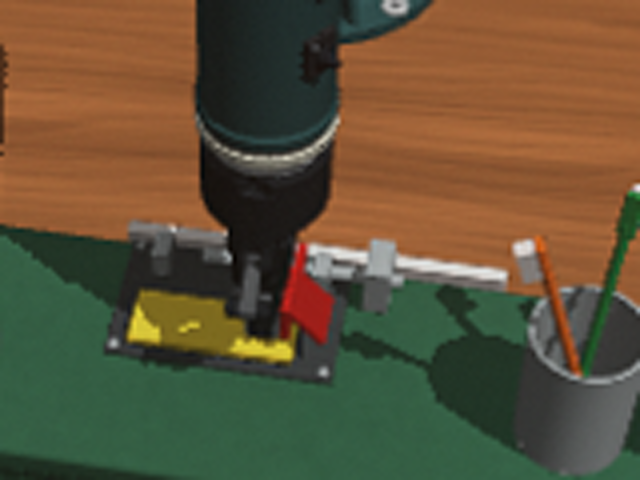

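The push force jumped to 14 N, so the bolt is at its end stop. Its tip shows on the far side of the keeper at scene crop (398,282). I'll ease back, then lift.

Emit:
servo_tool(
  rows=[
    {"tx":0,"ty":0,"tz":0.4,"rx":0,"ry":0,"rz":0,"hand":0},
    {"tx":0,"ty":0,"tz":0.9,"rx":0,"ry":0,"rz":0,"hand":0},
    {"tx":0,"ty":0,"tz":0.9,"rx":0,"ry":0,"rz":0,"hand":0},
    {"tx":-1,"ty":0,"tz":0.9,"rx":0,"ry":0,"rz":0,"hand":0},
    {"tx":-2.5,"ty":0,"tz":0.9,"rx":0,"ry":0,"rz":0,"hand":0},
    {"tx":-5.5,"ty":0,"tz":0.9,"rx":0,"ry":0,"rz":0,"hand":0},
    {"tx":-9,"ty":0,"tz":0.9,"rx":0,"ry":0,"rz":0,"hand":0},
    {"tx":-9,"ty":0,"tz":0.9,"rx":0,"ry":0,"rz":0,"hand":0},
  ],
)

```text
time_s: 8.55
tool_pos: [0.5735, 0.008, 0.2792]
tool_rot: [[0.009, 0.998, -0.066], [-0.001, -0.066, -0.998], [-1.0, 0.009, 0.0]]
contact_force: [1.9, 0.3, 0.5]
gripper_width: -0.002
```

```bash
python3 st.py -.22 -.05 .30; python3 snap.py 8
```

```text
t 8.55 p [0.5735 0.008  0.2792] ledge [[-0.0173 -0.026   0.2792]] F [1.94 0.35 0.51] w -0.0018313110096262668
[[0.009, 0.998, -0.066], [-0.001, -0.066, -0.998], [-1.0, 0.009, 0.0]] [-6.1 15.8 86.6 -0.  77.1 -2.3]
tool shift cm [ -2.27 -20.25   2.41]
turn [-0.0004  0.0005 -0.0094]
```

View pics/scene8.png

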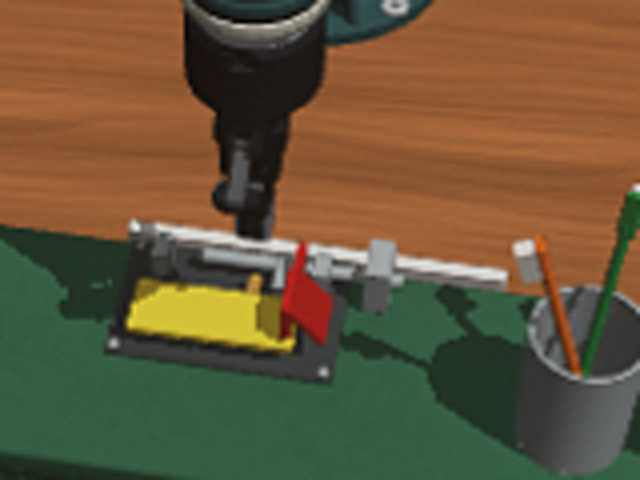

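The plate has risen, the brass pin shows up at scene crop (253,283) behind the dog, and the bolt is through the keeper. Retreating for a clear check.

Emit:
servo_tool(
  rows=[
    {"tx":-2.2,"ty":-4,"tz":0,"rx":0,"ry":0,"rz":0,"hand":0},
    {"tx":-2.2,"ty":-8,"tz":0,"rx":0,"ry":0,"rz":0,"hand":0},
    {"tx":-2.2,"ty":-12,"tz":0,"rx":0,"ry":0,"rz":0,"hand":0},
    {"tx":-2.2,"ty":-16,"tz":0,"rx":0,"ry":0,"rz":0,"hand":0},
    {"tx":-2.2,"ty":-17.5,"tz":0,"rx":0,"ry":0,"rz":0,"hand":0},
    {"tx":-2.2,"ty":-17.5,"tz":0,"rx":0,"ry":0,"rz":0,"hand":0},
    {"tx":-2.2,"ty":-17.5,"tz":0,"rx":0,"ry":0,"rz":0,"hand":0},
  ],
)

```text
time_s: 9.23
tool_pos: [0.395, 0.02, 0.2939]
tool_rot: [[-0.001, 0.998, -0.066], [0.0, -0.066, -0.998], [-1.0, -0.001, -0.0]]
contact_force: [0.5, 0.9, -0.1]
gripper_width: 0.001
```

```bash
python3 st.py; python3 snap.py 9
python3 - <<'E'
from h import *
a=load("scene0");b=load("scene9")
for n,d in(("before",a),("after",b)):
    hsv=cv2.cvtColor(d["frame"],cv2.COLOR_RGB2HSV)
    y=cv2.inRange(hsv,(22,150,60),(35,255,255)); y[:,:285]=0;y[:,345:]=0;y[:160]=0;y[215:]=0
    ys,xs=np.nonzero(y); print(n,[ (xs.min(),xs.max(),ys.min(),ys.max())])
    for c in(295,300,305): print(c,ys[xs==c].min(),ys[xs==c].max())
print("plate front/back at y=-95: up vs down",proj(a,l2w([[-.04,-.095,.194],[0,-.095,.194],[-.04,-.095,.184],[0,-.095,.184]])).round(1).tolist())
E
```

```text
t 9.2333 p [0.395  0.02   0.2939] ledge [[-0.1962 -0.0257  0.2939]] F [ 0.51  0.93 -0.06] w 0.0009778331185773673
[[-0.001, 0.998, -0.066], [0.0, -0.066, -0.998], [-1.0, -0.001, -0.0]] [ -7.1  -0.5 104.1   0.   76.4  -3.4]
before [(np.int64(291), np.int64(335), np.int64(179), np.int64(197))]
295 179 193
300 180 193
305 181 194
after [(np.int64(291), np.int64(333), np.int64(179), np.int64(197))]
295 179 193
300 180 193
305 181 194
plate front/back at y=-95: up vs down [[297.4, 179.4], [294.1, 191.6], [297.6, 182.0], [294.3, 194.1]]
```

View pics/scene9.png

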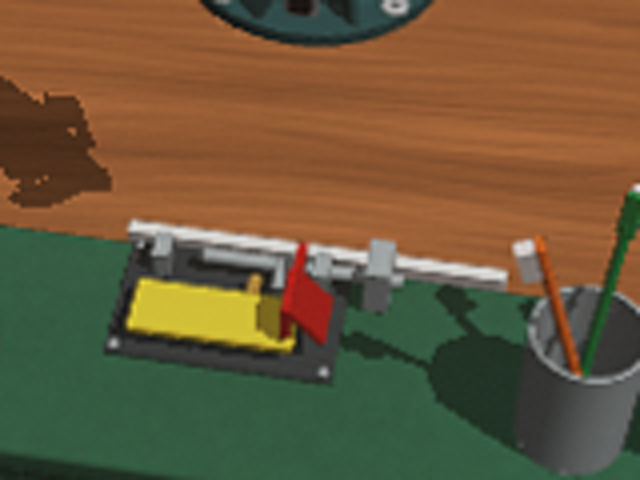

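View pics/top9.png

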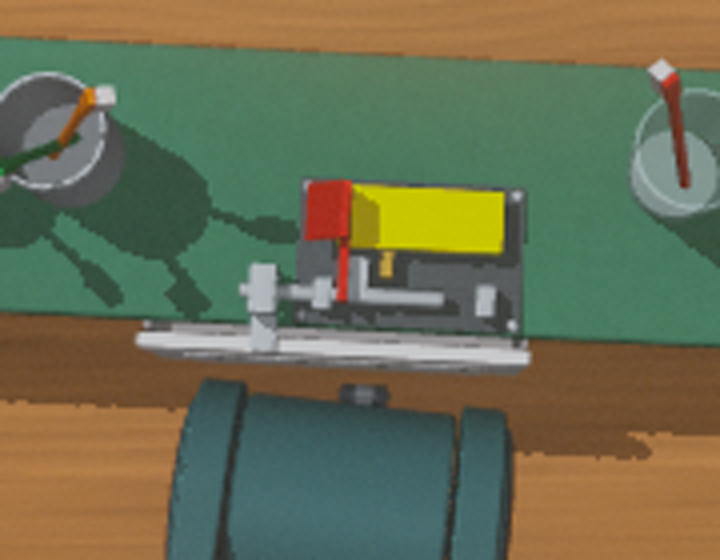

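The bolt rod passes through the keeper, with its tip at top crop (243,290). The dog at (362,275) is past the pin at (387,265), the plate is back at its starting rows, and the flap is flush. Nothing is being touched.

Run:
```python
from h import *
d=load("top9")
# thumb piece top -y edge pixel in top crop (352,182..240)/4 -> z .226
a=w2l(onz(load("top0"),[((411+.5)/4-.5+220,(212)/4+150)],.226)); b=w2l(onz(d,[((352+.5)/4-.5+220,(210)/4+150)],.226)); print(a,b,(b-a)*1000)
from bench import ctrl
print(ctrl.close_job())
```

```text
[[-0.02183292 -0.04633744  0.226     ]] [[-0.02240068 -0.00996789  0.226     ]] [[-0.56776364 36.36954922  0.        ]]
the job is handed in; nothing more can be done
None
```

The flap is shut, the bolt is through the keeper and the plate is back up and locking it; I handed the job in after about 9 s of the 48 s allowed.

- **Flap:** I pushed it onto its stop. At 14 N it moved no further, with the finger face where the shut flap should be. It stayed flush afterwards.
- **Plate and bolt:** I held the plate about 10 mm down with roughly 5–6 N on the fingertips. I slid along it and pushed the thumb piece until the push force jumped to 14 N, which I took as the end stop.
- **Release:** I eased back, lifted off and withdrew. Between the first and last scene pictures the plate is on the same pixel rows. The brass pin is up behind the dog, and the rod tip shows on the far side of the keeper.
- **Tumblers:** The steel and glass ones look unmoved in the cropped pictures. The blue and tall ones were outside those crops, so I did not re-check them, though the arm stayed well clear of them. Nothing was in contact at hand-in.

**Bolt travel readings disagree:** the arm's position gives about 40 mm. A coarse one-pixel reading of the thumb piece in the top view gives about 36 mm, accurate to 2–3 mm at best. Both are above the 34 mm needed, but the picture reading leaves a small margin. The jump in force and the raised pin both support full travel.

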